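# Push the power unit home between the bare bus rails

### The job

Push the small power unit along its docking board, down the lane between the two bare copper rails, until it rests square against the black end stop. Neither the unit nor the robot may touch either rail at any time. Only push it with the fingers against its case: do not lift or tip it, leave its carrying handle alone, and leave the other things lying about undisturbed.

Things in the scene. Friction and masses are not known exactly. Their poses are not given: they have to be found in the camera images.
- unit: Loose dark steel box, 100 mm long (x), 80 wide (y), 55 high, 0.4 to 0.85 kg, blue panel on its rear (-x) face; its +x face goes to the stop. Origin: centre of underside, z up. Stands on the board before the lane's mouth, 130 to 155 mm behind the board's origin, up to 30 mm off the lane's centre line and turned up to 0.25 rad from it. Stays where it is pushed (friction).
- unit_handle: The carrying handle on top of the unit, part of it: a black bar 60 mm long along the unit's x and 12 mm wide, its top 75 mm above the unit's underside. Its origin coincides with the unit's. Not to be touched.
- dock: Docking board, fixed: grey plate 6 mm thick, x -240 to +180, y -110 to +110 mm in its own frame; origin at table height on the lane's centre line. +x is the direction to push. The lane runs between the rails from x = -40 (open mouth) to the end stop; before it the plate is a flat open apron.
- stop (a point): Centre of the end stop's face, on the lane's centre line 31 mm above the table, at x = +150 mm of the board's frame. The stop is a fixed black block 20 mm thick, 70 mm wide, its top 56 mm above the table. With the unit against it the unit's origin is at x = +100, y = 0 mm of the board's frame, 6 mm above the table.
- rail_left: Bare copper rail on the lane's left (+y), fixed: x -40 to +150, y +52 to +60 mm, 10 to 36 mm above the table, in the board's frame, with which its own coincides. White insulators outside it reach y = +74 mm. The lane is 104 mm wide: a centred unit has 12 mm on each side.
- rail_right: The same rail on the right (-y) side: y from -60 to -52 mm, insulators to -74 mm. Its frame too coincides with the docking board's.
- weight: Bystander: brass weight, 36 mm across, 50 mm high, standing on the board outside the left rail. Origin at its underside.
- adapter: Bystander: black two-pin adapter, 35 x 30 mm, 38 mm high, standing on the board outside the right rail. Origin at its underside.
- coil: Bystander: copper coil on a black square bobbin, 50 x 50 x 50 mm, on the table to the left of the apron. Origin at its underside.
- tape: Bystander: grey tape roll lying flat, 70 mm across, 18 mm high, on the table left of the lane. Origin at its underside.
- jar: Bystander: lidded glass jar, 56 mm across, 70 mm high, on the table to the right of the apron. Origin at its underside.
- screwdriver: Bystander: screwdriver 170 mm long lying along its x axis on the table to the right of the lane. Origin at its underside.
- lens: Bystander: lens holder, 72 mm high on a 50 x 40 mm foot, on the table beyond the end stop. Origin at its underside.
Mind the look-alikes: they are no part of the job. Leave any purple look-alike of the unit alone.

How it is judged:
By the outcome, as a careful person would: the job done as asked, in the order asked, and still so for the second after the job is handed in, with the robot touching nothing.
It also fails if it takes over 67 s, if anything falls off the work surface, if the arm or the gripper's body presses on something with over 40 N, if the wrist force passes 120 N, or if a joint passes its speed limit or range.

### The arm

A 6-joint arm with a two-finger parallel gripper is mounted at the origin on the work surface. World frame = base frame: x ahead of the robot, y to its left, z up, the work surface at z = 0. Lengths are in mm, angles in rad, forces in N, time in s.
With the tool pointing down it reaches from about 275 to 1000 mm from the base axis. Payload 8.4 kg.
Tool frame: the origin (TCP) lies between the finger pads; the fingertips stand 22 mm ahead of it and the grasp point (between the pads) lies 3 mm ahead of it; z points along the fingers, y is the line along which they close (so a half turn about z gives the same grasp; the last joint's range is limited). The gripper opens to 85 mm and grips with 20 to 120 N. Pads are 22 mm wide; open, the fingers measure 114 mm over their backs; the gripper's body (76 mm by 85 mm) begins 54 mm behind the grasp point. The pads swing forward as they close: fully open they stand 13 mm farther back than shut.
Start: joints at [1.117, 0.353, 1.633, -0, 1.155, -0.002], TCP at [272.865, 562.292, 253.281] pointing down, gripper open.
Joint ranges: [-2.63, 2.63], [-0.92, 2.1], [0.06, 2.66], [-1.3, 4.44], [0, 2.69], [-3.02, 3.02]. Speed limits (rad/s): [2.22, 2.22, 2.79, 3.14, 3.14, 3.14].

### API

Orientations are given as [roll, pitch, yaw] about the fixed x, y, z axes, in that order (R = Rz(yaw) Ry(pitch) Rx(roll)).
In Python, from rig import r, grab_frame gives the robot as it stands.
- The arm moves only by the shell command python3 -m inch 'ROWS' [FORCE]. ROWS is JSON, a list of rows, each a list of 7 numbers: the turn, a rotation vector about the tool's x, y, z as a fraction of full scale, then the shift along the tool's x, y, z as a fraction of full scale, then the closure, from 0 (fully open) to 1 (shut). In form: [[rx, ry, rz, dx, dy, dz, fingers], ...]. A call has 1 to 8 rows; each row shifts and turns the commanded pose from where the row before left it, along the tool's axes as they then stand; what a row does not reach is not made up. Full scale, the value 1, is 2.5 cm for a shift and pi rad for a turn. A row lasts 1/12 s, in which the tool goes at most 41.7 mm and 7.16 degrees, less where a joint would pass 70% of its speed; a pose out of reach is approached as far as the arm can. A call with a number of a shift or a turn outside -1 to 1 is refused whole. A call with a gripper value outside its range is refused whole. The fingers move at their own pace and stop on an object; FORCE is the grip in N (left out, the last holds). Time passes only in rows, so rows that do not move let the fingers close. It gives the time, the measured TCP pose, the force, the opening and the grip force at its end, in the units of the state.
- r.sense(): the state, without advancing time (a new reading comes with each control period).
- grab_frame(name): name is "side" or "top" or "wrist"; returns a dict with "pixels" (400x640x3 uint8, red, green, blue), "z_map" (400x640 float32, mm along the optical axis (not along the pixel's ray), 0 where there is no reading), "vertical_fov" (degrees; the focal length in pixels is half the picture's height over the tangent of half this angle, whatever the lens; pixels are square), "cx", "cy" (the principal point, pixels), "cam_to_world" (4x4, takes a point from camera to world coordinates). Camera axes: x right, y down, z forward; pixel columns grow to the right and rows downward; lengths in mm; the calibration is good to about 2 mm. A picture is of the moment at which its call begins.
- r.sign_off(): hands the job in; it is judged then, once.
The state is a dict: "clock": time; "qpos": joint angles; "qvel": joint speeds; "joint_efforts": joint torques, N m; "eef_pos": TCP position; "tcp_rot": TCP orientation; "contact_force": force on the tool from outside, world axes, zero at the start; "wrist_torque": the same for the moment, N m; "opening": opening from 0.0 (shut) to 1.0 (fully open); "grasp_force": force on a finger pad.
Only numpy, scipy, OpenCV 4.12 (cv2) and the standard library are available. Lean on these libraries where they do the work, as an engineer would, in place of code of your own. Each camera call takes 0.05 s, during which the arm holds its last target. There are 200 camera calls.

## Working session

There is one attempt and no reset: what is moved stays moved. The work goes in short steps, Python scripts to look and compute and a shell command to move; the robot and the scene stay as the last step left them, time stands still between calls to the robot, and variables do not carry over. Pictures are saved under pics/ and viewed, at most 10 in all, crops included, and the job is handed in when it is done.

```bash
ls; mkdir -p pics
python3 - <<'E'
from rig import r, grab_frame
import cv2,numpy as np
for n in ["top","side"]:
    f=grab_frame(n); cv2.imwrite(f"pics/{n}1.png",f["pixels"][:,:,::-1]); np.savez(f"{n}1.npz",**f)
    print(n,f["vertical_fov"],f["cx"],f["cy"],np.round(f["cam_to_world"],3).tolist())
print(r.sense())
E
```

```text
pics
top 56.78947974223411 318.6464453580803 196.74654186469968 [[0.008, -0.993, 0.118, 453.353], [-1.0, -0.011, -0.025, 73.133], [0.026, -0.118, -0.993, 937.857], [0.0, 0.0, 0.0, 1.0]]
side 55.50666721742667 317.491820240501 198.52668260757486 [[0.999, -0.035, 0.026, 556.219], [-0.043, -0.675, 0.736, -481.15], [-0.008, -0.737, -0.676, 542.58], [0.0, 0.0, 0.0, 1.0]]
{'clock': 0.1, 'qpos': array([ 1.11661097e+00,  3.53602106e-01,  1.63403807e+00, -2.27613758e-05,
        1.15519709e+00, -2.40238953e-03]), 'qvel': array([ 0.00069004,  0.0003101 , -0.00040659, -0.00127587, -0.00111435,
        0.00080764]), 'joint_efforts': array([-6.65475363e-04, -6.06366706e+01, -3.42814600e+01, -3.37054416e-05,
        4.24388636e-03,  1.08982954e-05]), 'eef_pos': array([272.69373519, 561.94195042, 252.63151984]), 'tcp_rot': array([-3.14034800e+00,  1.78222534e-05,  2.68981890e+00]), 'contact_force': array([ 0.36357022, -0.09002965,  0.07914909]), 'wrist_torque': array([0.02448034, 0.03690248, 0.03344307]), 'grasp_force': 0.0, 'opening': 0.9993076905536129}
```

View pics/top1.png

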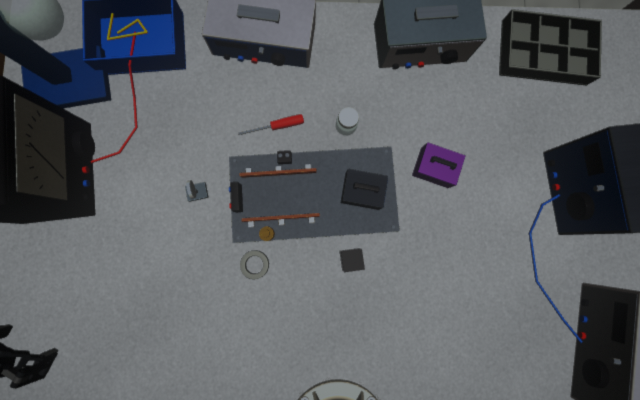

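View pics/side1.png

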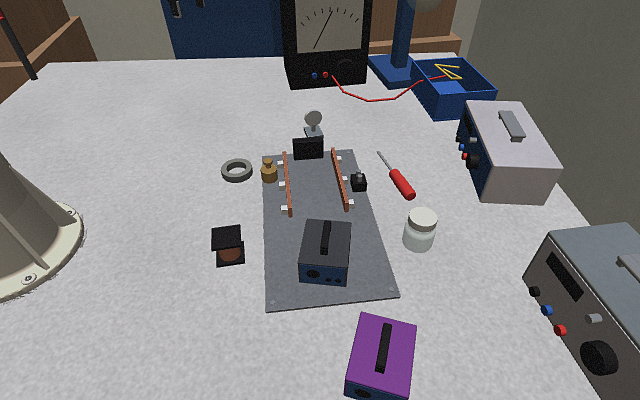

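The top view shows the unit as a dark box at (365,188) on the board. The rails are at (280,173) and (280,217), with the stop at (236,197). The push runs left in the picture, which is world +y. Things that could be taken for the unit are the purple box at (440,165), the coil at (352,260), the adapter at (285,157) and the large instruments at (260,30), (430,30) and (600,180). I choose the dark box with a handle on the apron at (365,188). Its blue rear panel shows in the side view at (325,272).

```bash
cat > h.py <<'E'
import numpy as np,cv2
def cloud(f):
    h,w=f["z_map"].shape; fl=h/2/np.tan(np.radians(f["vertical_fov"])/2)
    v,u=np.mgrid[:h,:w]; z=f["z_map"]
    p=np.stack([(u-f["cx"])/fl*z,(v-f["cy"])/fl*z,z],-1)
    T=np.array(f["cam_to_world"]); return p@T[:3,:3].T+T[:3,3]
def rect(P):
    c,s,a=cv2.minAreaRect(P[:,:2].astype(np.float32))
    if s[0]<s[1]: s=s[::-1];a+=90
    a=(a+90)%180-90
    if a<0:a+=180
    return np.round(c,1),np.round(s,1),round(np.radians(a),4)
def box(W,x0,x1,y0,y1,z0,z1):
    return (W[...,0]>x0)&(W[...,0]<x1)&(W[...,1]>y0)&(W[...,1]<y1)&(W[...,2]>z0)&(W[...,2]<z1)
def copper(px):
    p=px.astype(int); return (p[...,0]>p[...,2]+40)&(p[...,0]>p[...,1]+25)
def big(m):
    n,l,st,c=cv2.connectedComponentsWithStats(m.astype(np.uint8)); return [l==i for i in 1+np.argsort(-st[1:,4])]
E
python3 - <<'E'
from h import *
for n in ["top","side"]:
    f=dict(np.load(n+"1.npz")); W=cloud(f); px=f["pixels"]
    t=W[(W[...,2]<30)&(W[...,2]>-30)]; print(n,"table z",np.median(t[:,2]))
    m=big(box(W,300,650,-250,350,50,68))
    for k in m[:7]:
        if k.sum()>30: print("z55",k.sum(),*rect(W[k]),np.round(W[k][:,2].mean(),1),px[k].mean(0).round())
    m=big(copper(px)&box(W,300,650,-50,350,5,60))
    for k in m[:3]:
        P=W[k];P=P[P[:,2]>30]; print("rail",k.sum(),len(P), *(rect(P) if len(P)>5 else ()),P[:,2].mean(), P[:,1].min(),P[:,1].max())
f=dict(np.load("top1.npz"));W=cloud(f)
k=big(box(W,300,650,-250,350,3.5,9))[0]; print("board",k.sum(),*rect(W[k]))
f=dict(np.load("top1.npz")); c=f["pixels"][130:280,180:480,::-1]
cv2.imwrite("pics/crop1.png",cv2.convertScaleAbs(cv2.resize(c,None,fx=2.6,fy=2.6,interpolation=cv2.INTER_CUBIC),alpha=1.5))
E
```

```text
top table z 0.5006122242812125
z55 1252 [580.8 -60.3] [101.   80.7] 1.4029 60.9 [37. 39. 43.]
z55 354 [ 631.7 -225.2] [63.7 39.6] 1.236 54.8 [ 85.  42. 107.]
z55 254 [408.7 -30.6] [49.6 49.4] 0.1468 51.3 [50. 50. 50.]
z55 251 [557.8 252.6] [68.7 20.1] 0.0806 56.0 [38. 38. 40.]
z55 55 [470.4 177.8] [18.2 17.8] 0.416 56.0 [97. 74. 34.]
rail 214 214 [510.2 143.7] [185.1   6.8] 1.651 36.16327791476396 51.706697808519635 236.07082395540516
rail 210 210 [621.4 152.4] [185.2   7.5] 1.6496 35.97857859322582 60.052058317683425 244.97814020214847
rail 8 8 [537.2 265.9] [10.   3.1] 0.0965 42.1961021128037 264.04274478020244 267.65916479391433
side table z -0.6130853746851699
z55 2115 [583.4 -61.6] [103.3  80.1] 1.4048 59.7 [61. 63. 69.]
z55 904 [ 632.4 -225.3] [63.1 34.1] 1.2457 54.2 [119.  64. 141.]
z55 197 [560.7 251.6] [70.4 24.5] 0.0376 54.4 [30. 29. 30.]
z55 57 [473.4 175.7] [18.6 18.5] 2.7765 54.3 [129. 103.  64.]
rail 236 207 [624.6 151.7] [190.3   8. ] 1.6454 35.00950658797217 56.646678352535616 246.7615527524676
rail 236 213 [513.3 142.2] [189.9   7.9] 1.65 35.19295485068363 47.501403218653365 237.09479728783953
rail 95 95 [473.9 171.8] [32.7 28.1] 3.1343 34.78363264018788 157.7571996812979 185.94378575487116
board 8372 [561.7  61.8] [424.5 201.2] 1.6375
```

View pics/crop1.png

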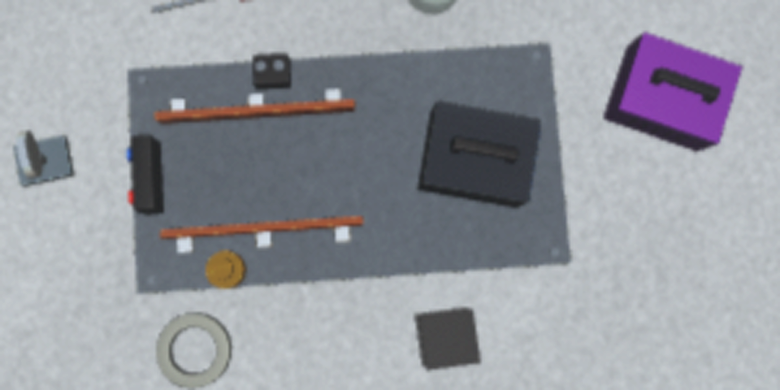

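The crop confirms the choice: the dark unit with its handle is at crop (480,155), and the purple one at (680,90) stays alone. Relative to the board the unit is at x≈-154, y≈+1, turned -0.246 rad. I'll use the half-closed fingers as a two-point pusher on the rear face, with the tips just above rail height. First I turn the tool and set the fingers.

```bash
python3 -m inch '[[0,0,0.034,0,0,0,0.5],[0,0,0.034,0,0,0,0.5],[0,0,0.034,0,0,0,0.5],[0,0,0.034,0,0,0,0.5],[0,0,0.034,0,0,0,0.5],[0,0,0.034,0,0,0,0.5],[0,0,0.034,0,0,0,0.5],[0,0,0.034,0,0,0,0.5]]' 20
python3 -m inch '[[0,0,0.034,0,0,0,0.5],[0,0,0.034,0,0,0,0.5],[0,0,0.034,0,0,0,0.5],[0,0,0.034,0,0,0,0.5],[0,0,0,0,0,0,0.5]]'
cat > st.py <<'E'
from rig import r
import numpy as np
O=np.array([570.1,93.3]);A=1.649
def D(p):
    d=np.array(p[:2])-O;c,s=np.cos(A),np.sin(A);return np.round([c*d[0]+s*d[1],-s*d[0]+c*d[1]],1)
def tool(dw): # world shift -> row units along tool axes
    from scipy.spatial.transform import Rotation as Ro
    return Ro.from_euler("xyz",r.sense()["tcp_rot"]).inv().apply(dw)/25
if __name__=="__main__":
    import sys
    s=r.sense();print(s["clock"],s["eef_pos"].round(1),s["tcp_rot"].round(4),"dock",D(s["eef_pos"]),s["tcp_rot"][2]-A,s["opening"],s["contact_force"].round(1))
    if len(sys.argv)>1:
        g=np.array([float(a) for a in sys.argv[1:4]]); c,q=np.cos(A),np.sin(A)
        w=np.array([O[0]+c*g[0]-q*g[1],O[1]+q*g[0]+c*g[1],g[2]]); print("goal",w.round(1),"units",tool(w-s["eef_pos"]).round(3))
E
python3 st.py -230 17 190
```

```text
clock: 0.77
eef_pos: [272.7, 562.1, 252.8]
tcp_rot: [-3.141, 0.001, 1.83]
contact_force: [-0.2, -0.2, 0.3]
opening: 0.502
grasp_force: 0.0
clock: 1.18
eef_pos: [272.8, 562.1, 252.9]
tcp_rot: [-3.141, 0.001, 1.403]
contact_force: [0.1, 0.4, -0.1]
opening: 0.497
grasp_force: 0.0
1.1833 [272.8 562.1 252.9] [-3.1414e+00  8.0000e-04  1.4032e+00] dock [490.6 259.8] -0.24577461090944297 0.49716391734914567 [ 0.1  0.4 -0.1]
goal [ 571.1 -137.3  190. ] units [-25.591  16.433   2.531]
```

```bash
for i in 1 2 3; do python3 -m inch '[[0,0,0,-1,0.65,0.05,0.5],[0,0,0,-1,0.65,0.05,0.5],[0,0,0,-1,0.65,0.05,0.5],[0,0,0,-1,0.65,0.05,0.5],[0,0,0,-1,0.65,0.05,0.5],[0,0,0,-1,0.65,0.05,0.5],[0,0,0,-1,0.65,0.05,0.5],[0,0,0,-1,0.65,0.05,0.5]]' | tail -5 | head -2; done
python3 -m inch '[[0,0,0,0,0,0,0.5],[0,0,0,0,0,0,0.5]]' >/dev/null; python3 st.py -233 21 190
```

```text
eef_pos: [369.0, 342.5, 243.1]
tcp_rot: [-3.142, 0.0, 1.412]
eef_pos: [464.9, 124.0, 233.2]
tcp_rot: [-3.142, -0.0, 1.412]
eef_pos: [560.7, -94.5, 223.0]
tcp_rot: [-3.141, -0.0, 1.412]
3.35 [560.5 -94.1 222.8] [-3.1408e+00 -1.0000e-04  1.4087e+00] dock [-186.1   24.2] -0.24032220622454914 0.5005013391300086 [-0.7  0.7  0. ]
goal [ 567.4 -140.6  190. ] units [-1.793  0.572  1.311]
```

```bash
python3 -m inch '[[0,0,0.0018,-0.6,0.19,0.44,0.5],[0,0,0,-0.6,0.19,0.44,0.5],[0,0,0,-0.6,0.19,0.43,0.5],[0,0,0,0,0,0,0.5],[0,0,0,0,0,0,0.5]]' >/dev/null; python3 st.py -233 21 60
python3 - <<'E'
from rig import grab_frame
import cv2,numpy as np
a=[]
for n in ["wrist","side"]:
    f=grab_frame(n)
    a.append(f["pixels"] if n=="wrist" else f["pixels"])
cv2.imwrite("pics/w2.png",np.hstack([cv2.resize(a[0][:,:,::-1],(400,250)),cv2.resize(a[1][100:350,200:600,::-1],(400,250))]))
E
```

```text
3.7667 [ 566.3 -138.9  190. ] [-3.1397e+00 -5.0000e-04  1.4034e+00] dock [-231.2   22. ] -0.2456240093916855 0.5022556239033132 [-0.6  1.   0.8]
goal [ 567.4 -140.6   60. ] units [-0.063  0.064  5.201]
```

View pics/w2.png

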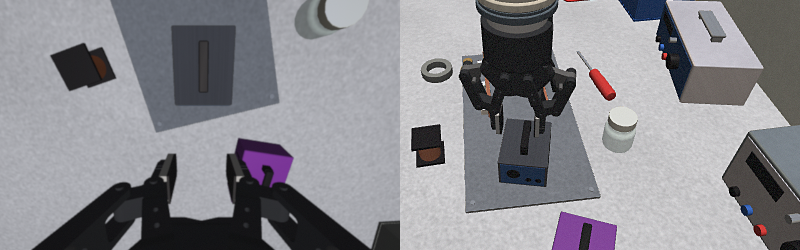

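The wrist view (left half) shows the unit squared up at (205,65), midway between the fingers at (168,180) and (236,180). The purple box is close to the right finger at (262,160), so I'll measure that clearance.

Run:
```python
from h import *
from st import D
for n in ["top","side"]:
    f=dict(np.load(n+"1.npz"));W=cloud(f);p=f["pixels"].astype(int)
    m=(p[...,2]>p[...,1]+20)&(p[...,0]>p[...,1]+12)&box(W,500,750,-350,-100,3,100)
    P=W[big(m)[0]]; print(n,len(P),*rect(P),P[:,2].max(),np.median(P[:,2]));print(P[P[:,1].argmax()],P[P[:,0].argmin()])
    d=(P[:,:2]-[566.3,-138.9])@np.array([[.167,.986],[.986,-.167]]);
    print("tool-frame x max",d[:,0].max(), [ (lo,d[(d[:,1]>lo)&(d[:,1]<lo+10),0].max().round(1)) for lo in range(20,90,10) if ((d[:,1]>lo)&(d[:,1]<lo+10)).any()])
```

```text
top 1185 [ 642.2 -257.1] [117.1  80.5] 1.2373 77.40820225995799 54.80679551766639
[ 626.18108    -190.52540348   57.18399582] [ 593.17574324 -281.302201     54.77380876]
tool-frame x max -40.90250747283107 [(40, np.float64(-131.7)), (50, np.float64(-72.1)), (60, np.float64(-40.9)), (70, np.float64(-41.8)), (80, np.float64(-44.4))]
side 4039 [ 648.  -250.4] [100.6  79.9] 1.2416 73.68683171428432 54.244219981997105
[ 628.32914851 -192.98682939   54.65590301] [ 594.89047537 -284.86793141   26.18848562]
tool-frame x max -42.28486531320167 [(50, np.float64(-95.6)), (60, np.float64(-43.6)), (70, np.float64(-42.3)), (80, np.float64(-42.9))]
```

Purple is at least 40 mm clear. I'll descend.

```bash
python3 -m inch '[[0,0,0,0,0,0.8,0.5],[0,0,0,0,0,0.8,0.5],[0,0,0,0,0,0.8,0.5],[0,0,0,0,0,0.8,0.5],[0,0,0,0,0,0.8,0.5],[0,0,0,0,0,0.8,0.5],[0,0,0,0,0,0.4,0.5],[0,0,0,0,0,0,0.5]]'; python3 -m inch '[[0,0,0,0.2,0,0,0.5],[0,0,0,0.1,0,0,0.5],[0,0,0,0.1,0,0,0.5],[0,0,0,0.1,0,0,0.5],[0,0,0,0,0,0,0.5]]';python3 st.py -212 16 60
python3 - <<'E'
from rig import grab_frame
import cv2,numpy as np
f=grab_frame("side")
cv2.imwrite("pics/s3.png",cv2.resize(f["pixels"][150:330,230:430,::-1],(800,600),interpolation=cv2.INTER_CUBIC)[:, :])
E
```

```text
clock: 4.53
eef_pos: [565.9, -138.5, 59.1]
tcp_rot: [-3.139, -0.0, 1.404]
contact_force: [-0.4, 0.0, -0.7]
opening: 0.496
grasp_force: 0.0
clock: 4.95
eef_pos: [569.7, -126.9, 61.4]
tcp_rot: [3.14, -0.0, 1.403]
contact_force: [-0.2, -0.7, -0.2]
opening: 0.502
grasp_force: 0.0
4.95 [ 569.7 -126.9   61.4] [ 3.1403 -0.      1.4028] dock [-219.5   17.6] -0.24619048699845436 0.5022299021799845 [-0.2 -0.7 -0.2]
goal [ 570.7 -119.3   60. ] units [ 0.307 -0.013  0.055]
```

View pics/s3.png

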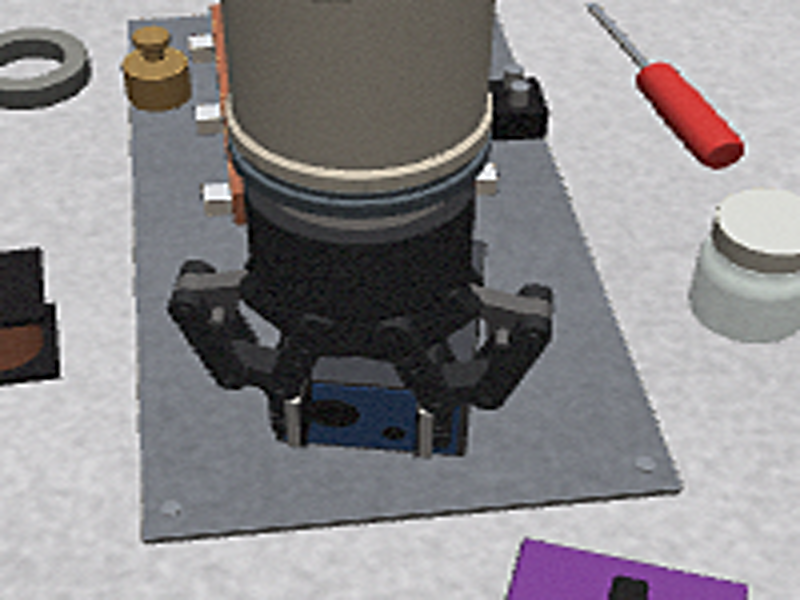

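The fingers are just behind the blue rear panel, at (290,420) and (430,435). The knuckles stand well above the rails. Next I make gentle contact.

```bash
for i in 1 2 ; do python3 -m inch '[[0,0,0,0.08,0,0.02,0.5],[0,0,0,0.08,0,0,0.5],[0,0,0,0,0,0,0.5]]' >/dev/null; python3 st.py|cut -c1-200; done
```

```text
5.25 [ 569.8 -123.2   60. ] [-3.1415e+00 -1.0000e-04  1.4023e+00] dock [-215.8   17.2] -0.24669524849182123 0.4996462663400347 [-0.4 -0.3 -0.9]
5.5 [ 570.5 -119.3   59.4] [-3.1414  0.      1.4024] dock [-212.    16.2] -0.24658313667955012 0.5030879624677153 [-0.6  0.3 -0.1]
```

```bash
for i in 1 2 3; do python3 -m inch '[[0,0,0,0.06,0,0,0.5],[0,0,0,0.06,0,0,0.5]]' >/dev/null; python3 st.py|cut -c1-200; done
cat > u.py <<'E'
from rig import grab_frame
from h import *
from st import D,A
def look(n="side"):
    f=grab_frame(n);W=cloud(f)
    m=box(W,500,660,-150,270,56,65)&(f["pixels"].max(-1)<140) if n=="top" else box(W,500,660,-150,270,56,65)
    return f,W,m
if __name__=="__main__":
    for n in ["side","top","wrist"]:
        f,W,m=look(n)
        k=big(m)[0]; c,s,a=rect(W[k]); print(n,k.sum(),c,D(c),s,"rel",round(a-A,4),W[k][:,2].mean().round(1))
        np.savez("last_"+n+".npz",**f)
E
python3 u.py
```

```text
5.6667 [ 570.9 -116.6   59.5] [-3.1415e+00  2.0000e-04  1.4024e+00] dock [-209.3   15.6] -0.24662812414413304 0.4984941076470028 [-1.1 -1.5 -0.7]
5.8333 [ 571.4 -113.5   59.4] [-3.1414  0.      1.4023] dock [-206.3   14.8] -0.2466519013878088 0.4968978987796884 [-0.2 -2.  -1. ]
6.0 [ 572.  -110.5   59.5] [-3.1415  0.      1.4024] dock [-203.3   14. ] -0.2466031791366885 0.5006214924969543 [-0.3 -1.7 -0.8]
side 270 [574. -90.] [-183.    10.4] [41.8 27.1] rel -1.6357 59.8
top 1170 [582.5 -49.7] [-143.5   -1.2] [100.7  80.3] rel -0.2468 61.0
wrist 42719 [582.3 -59.9] [-153.7   -0.2] [121.8  80.7] rel -0.2515 61.4
```

The top camera tracks the unit well: two-point contact, moving squarely. Now I steer, turning +0.26 rad while advancing.

```bash
python3 -m inch '[[0,0,-0.0105,0.11,0.08,0,0.5],[0,0,-0.0105,0.11,0.08,0,0.5],[0,0,-0.0105,0.11,0.08,0,0.5],[0,0,-0.0105,0.11,0.08,0,0.5]]' >/dev/null; python3 st.py|cut -c1-200; python3 u.py | grep top
python3 -m inch '[[0,0,-0.0105,0.11,0.08,0,0.5],[0,0,-0.0105,0.11,0.08,0,0.5],[0,0,-0.0105,0.11,0.08,0,0.5],[0,0,-0.0105,0.11,0.08,0,0.5]]' >/dev/null; python3 st.py|cut -c1-200; python3 u.py | grep top
```

```text
6.4833 [ 581.5 -100.7   59.6] [3.1413e+00 1.0000e-04 1.5358e+00] dock [-194.3    3.8] -0.11319533732241616 0.5033865124608566 [-0.  -1.7  0.2]
top 1185 [583.8 -37.9] [-131.9   -3.4] [99.3 80. ] rel -0.0979 61.0
6.9667 [589.2 -89.7  59.6] [3.1413e+00 2.0000e-04 1.6664e+00] dock [-184.    -4.7] 0.017396096904622738 0.5049595002140528 [ 0.4 -1.   0.2]
top 1134 [583.8 -25.1] [-119.1   -4.4] [94.8 80.2] rel 0.0159 61.0
```

```bash
python3 -m inch '[[0,0,-0.005,0.12,0.04,0,0.5],[0,0,-0.005,0.12,0.04,0,0.5],[0,0,-0.005,0.12,0.04,0,0.5],[0,0,-0.005,0.12,0.04,0,0.5],[0,0,0,0.15,0,0,0.5],[0,0,0,0.15,0,0,0.5],[0,0,0,0.15,0,0,0.5],[0,0,0,0.15,0,0,0.5]]' >/dev/null; python3 st.py|cut -c1-200; python3 u.py | grep top
```

```text
7.7833 [589.2 -61.9  59.5] [-3.1416 -0.      1.729 ] dock [-156.3   -6.9] 0.07996236130467516 0.5040705271413817 [ 0.7 -2.5 -0.4]
top 976 [579.1   8.2] [-85.5  -2.3] [83.8 80.2] rel 0.0802 60.9
```

```bash
python3 -m inch '[[0,0,0,0.15,0,0,0.5],[0,0,0,0.15,0,0,0.5],[0,0,0,0.15,0,0,0.5],[0,0,0,0.15,0,0,0.5],[0,0,0.0064,0.13,-0.05,0,0.5],[0,0,0.0064,0.13,-0.05,0,0.5],[0,0,0.0064,0.13,-0.05,0,0.5],[0,0,0.0063,0.13,-0.05,0,0.5]]' >/dev/null; python3 st.py|cut -c1-200; python3 u.py | grep top
python3 - <<'E'
from h import *
f=dict(np.load("last_top.npz"));s=dict(np.load("last_side.npz"))
a=cv2.resize(f["pixels"][140:260,220:420,::-1],(500,300),interpolation=cv2.INTER_CUBIC);b=cv2.resize(s["pixels"][120:300,230:430,::-1],(300,300))
cv2.imwrite("pics/c4.png",cv2.convertScaleAbs(np.hstack([a,b]),alpha=1.3))
E
```

```text
8.6 [580.1 -35.   59.6] [3.1416e+00 1.0000e-04 1.6470e+00] dock [-128.7    0. ] -0.0019615076948529264 0.4963545480039592 [ 1.1 -2.  -0.1]
top 840 [575.3  42.5] [-51.1  -1.2] [80.  69.4] rel -1.5641 61.1
```

View pics/c4.png

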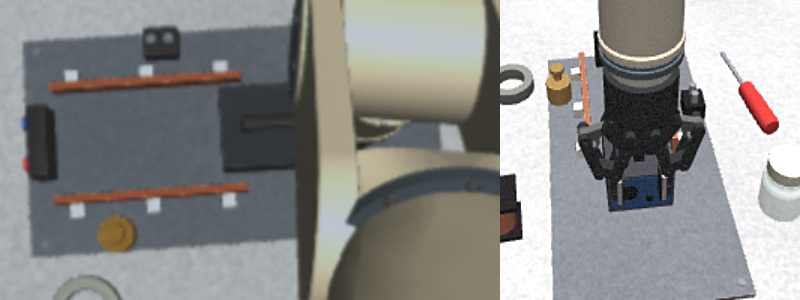

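The unit is square at the lane's mouth (crop (255,125)) with clear gaps to both rails at crop (145,82) and (150,193). I continue with a tiny steer to take out the -1 mm offset.

```bash
python3 -m inch '[[0,0,-0.002,0.15,0.015,0,0.5],[0,0,-0.002,0.15,0.015,0,0.5],[0,0,0,0.18,0,0,0.5],[0,0,0,0.18,0,0,0.5],[0,0,0,0.18,0,0,0.5],[0,0,0,0.18,0,0,0.5],[0,0,0,0.18,0,0,0.5],[0,0,0,0.18,0,0,0.5]]' >/dev/null; python3 st.py|cut -c1-200
cat >> u.py <<'E'
    # top-camera edges: side lines of the visible top face, in the dock frame
    f=dict(np.load("last_top.npz"));W=cloud(f);k=big(box(W,500,660,-150,270,56,65)&(f["pixels"].max(-1)<140))[0]
    P=np.array([D(p) for p in W[k]]);xs=np.arange(np.floor(P[:,0].min()),P[:,0].max(),3);e=[]
    for x in xs:
        q=P[abs(P[:,0]-x)<1.5,1]
        if len(q)>3 and np.ptp(q)>72:e.append((x,q.min(),q.max()))
    e=np.array(e);lo=np.polyfit(e[:,0],e[:,1],1);hi=np.polyfit(e[:,0],e[:,2],1)
    print("front x",P[:,0].max(),"slopes",lo[0].round(4),hi[0].round(4),"y edges at",e[:,0].mean().round(),np.median(e[:,1]).round(1),np.median(e[:,2]).round(1))
E
python3 u.py | grep -E "top|front"
```

```text
9.4167 [ 5.779e+02 -4.000e-01  5.950e+01] [-3.1415 -0.      1.6617] dock [-94.   -0.5] 0.012679331284786821 0.4981823529935541 [-0.5 -1.8 -0. ]
top 656 [571.2  84.4] [-9.  -0.4] [80.3 55.2] rel -1.5619 61.0
front x 18.7 slopes -0.0002 0.0101 y edges at -7.0 -38.8 38.9
```

```bash
python3 -m inch '[[0,0,0.002,0.18,-0.015,0,0.5],[0,0,0.002,0.18,-0.015,0,0.5],[0,0,0,0.2,0,0,0.5],[0,0,0,0.2,0,0,0.5],[0,0,0,0.2,0,0,0.5],[0,0,0,0.2,0,0,0.5],[0,0,0,0.2,0,0,0.5],[0,0,0,0.2,0,0,0.5]]' >/dev/null; python3 st.py|cut -c1-200;python3 u.py | grep -E "top|front"
```

```text
10.2333 [574.1  38.5  59.5] [-3.1416  0.      1.6491] dock [-54.9   0.3] 8.881479965605621e-05 0.49991747923649243 [-1.  -2.4 -0.5]
top 384 [567.4 135.4] [42.2 -0.6] [79.9 30.7] rel -1.565 61.0
front x 57.8 slopes 0.0158 -0.0014 y edges at 44.0 -39.8 38.5
```

```bash
python3 -m inch '[[0,0,0,0.2,0,0,0.5],[0,0,0,0.2,0,0,0.5],[0,0,0,0.2,0,0,0.5],[0,0,0,0.2,0,0,0.5],[0,0,0,0.2,0,0,0.5],[0,0,0,0.2,0,0,0.5],[0,0,0,0.2,0,0,0.5]]' >/dev/null; python3 st.py|cut -c1-200;python3 u.py | grep -E "top|side|wrist|front"
python3 - <<'E'
from h import *
f=dict(np.load("last_top.npz"));s=dict(np.load("last_side.npz"));w=dict(np.load("last_wrist.npz"))
a=cv2.resize(f["pixels"][140:260,220:380,::-1],(400,300),interpolation=cv2.INTER_CUBIC);b=cv2.resize(s["pixels"][100:250,240:400,::-1],(400,300));c=cv2.resize(w["pixels"][:,:,::-1],(400,250))
cv2.imwrite("pics/c5.png",cv2.convertScaleAbs(np.vstack([np.hstack([a,b]),np.hstack([c,c*0])]),alpha=1.3))
E
```

```text
10.9667 [571.3  73.4  59.5] [3.1416 0.     1.6491] dock [-20.    0.3] 5.888434054135416e-05 0.5005586828003206 [ 0.4 -1.7  0.4]
side 286 [575.9  92.6] [-1.2 -5.7] [70.4 49.1] rel 0.2003 60.0
top 217 [545.4 107.4] [16.  23.5] [47.6 31.7] rel -0.0623 61.0
wrist 42935 [570.2 124.8] [31.4 -2.6] [122.9  80.6] rel 0.0002 61.4Traceback (most recent call last):
  File "u.py", line 19, in <module>
    e=np.array(e);lo=np.polyfit(e[:,0],e[:,1],1);hi=np.polyfit(e[:,0],e[:,2],1)
                                ~^^^^^
IndexError: too many indices for array: array is 1-dimensional, but 2 were indexed
```

View pics/c5.png

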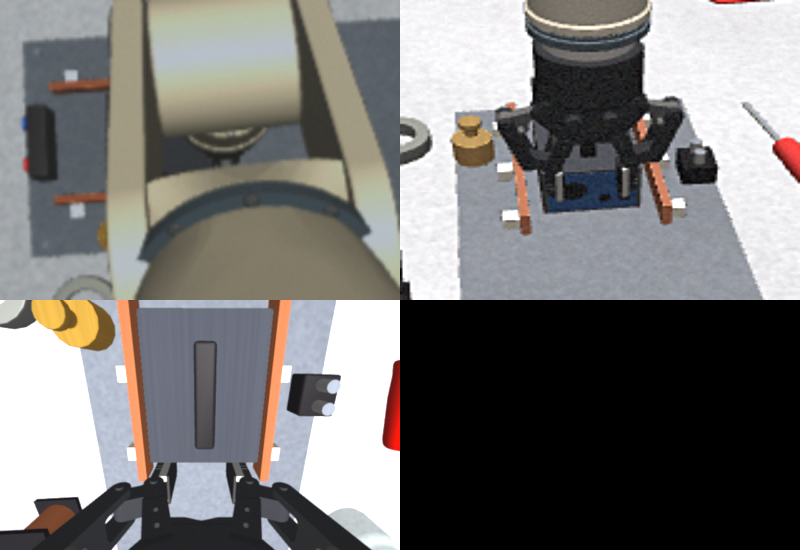

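Top left the arm now hides the unit. The side view shows the unit centred between the rails, and the wrist view shows it parallel to them, with gaps at (135,400) and (270,400). I'll measure those gaps with the wrist camera.

```bash
cat > g.py <<'E'
from rig import grab_frame
from h import *
from st import D
import sys
if len(sys.argv)>1:
    f=dict(np.load(sys.argv[1]))
else: f=grab_frame("wrist"); np.savez("last_wrist.npz",**f)
W=cloud(f)
P=W.reshape(-1,3);px=f["pixels"].reshape(-1,3)
d=np.stack(D(P.T[:2].T[0]) for _ in [0]) if 0 else None
from st import O,A
c,s=np.cos(A),np.sin(A);q=P[:,:2]-O;X=c*q[:,0]+s*q[:,1];Y=-s*q[:,0]+c*q[:,1];Z=P[:,2]
cu=copper(px)&(Z>33)&(Z<40)&(abs(Y)<75)
un=(Z>58)&(Z<65)&(abs(Y)<50)&~copper(px)
x0=X[un].max()-60
for x in np.arange(x0,x0+58,14):
    b=abs(X-x)<4
    L=Y[cu&b&(Y>0)];R=Y[cu&b&(Y<0)];U=Y[un&b]
    if len(L) and len(R) and len(U): print(round(x),"rails",R.max().round(1),L.min().round(1),"unit",np.percentile(U,[1,99]).round(1),"gaps",(np.percentile(U,1)-R.max()).round(1),(L.min()-np.percentile(U,99)).round(1))
print("front",np.percentile(X[un],99.8).round(1))
k=(Z>40)&(Z<58)&(X>X[un].max()+2)&(abs(Y)<36)
if k.any(): print("stop top near edge",np.percentile(X[k],1),np.median(Z[k]))
E
python3 g.py last_wrist.npz
```

```text
33 rails -53.9 49.3 unit [-41.2  36.4] gaps 12.7 12.9
47 rails -53.6 49.2 unit [-41.1  36.5] gaps 12.5 12.8
61 rails -53.6 49.2 unit [-41.1  36.4] gaps 12.6 12.8
75 rails -53.9 49.4 unit [-41.1  36.4] gaps 12.7 13.0
89 rails -53.6 49.1 unit [-40.9  36.2] gaps 12.6 12.9
front 92.4
```

Centred and parallel. Next 40 mm.

```bash
python3 -m inch '[[0,0,0,0.2,0,0,0.5],[0,0,0,0.2,0,0,0.5],[0,0,0,0.2,0,0,0.5],[0,0,0,0.2,0,0,0.5],[0,0,0,0.2,0,0,0.5],[0,0,0,0.2,0,0,0.5],[0,0,0,0.2,0,0,0.5],[0,0,0,0.2,0,0,0.5]]' |grep force; python3 st.py|cut -c1-200;python3 g.py
```

```text
contact_force: [-0.4, -1.5, 0.0]
grasp_force: 1.1
11.7833 [568.2 113.2  59.5] [-3.1415  0.      1.6491] dock [20.   0.4] 0.00012342488980543465 0.49788276542031107 [-0.4 -1.5  0. ]
72 rails -53.6 49.2 unit [-41.3  36.3] gaps 12.3 12.9
86 rails -53.8 49.2 unit [-41.2  36.4] gaps 12.6 12.9
100 rails -53.6 49.4 unit [-41.3  36.4] gaps 12.3 13.0
114 rails -53.6 49.3 unit [-41.1  36.4] gaps 12.5 12.9
128 rails -53.7 49.1 unit [-41.   36.2] gaps 12.8 12.9
front 131.6
```

```bash
python3 -m inch '[[0,0,0,0.12,0,0,0.5],[0,0,0,0.12,0,0,0.5],[0,0,0,0.12,0,0,0.5],[0,0,0,0.08,0,0,0.5]]' |grep force; python3 st.py|cut -c1-200;python3 g.py
```

```text
contact_force: [0.4, -2.6, 0.9]
grasp_force: 1.2
12.1667 [567.4 123.9  59.5] [3.1416 0.     1.649 ] dock [30.7  0.3] -4.346410810995849e-05 0.5028789787506958 [ 0.4 -2.6  0.9]
83 rails -53.9 49.4 unit [-41.2  36.3] gaps 12.7 13.1
97 rails -53.8 49.2 unit [-41.2  36.4] gaps 12.6 12.8
111 rails -53.8 49.2 unit [-41.2  36.3] gaps 12.6 12.9
125 rails -53.7 49.2 unit [-41.1  36.3] gaps 12.6 12.9
139 rails -53.6 49.2 unit [-41.   36.1] gaps 12.6 13.2
front 142.4
stop top near edge 149.81842983564223 44.86764616914823
```

Front at 142.4, so about 7 mm remain. I'll use small steps and watch the force.

```bash
python3 -m inch '[[0,0,0,0.08,0,0,0.5],[0,0,0,0.08,0,0,0.5],[0,0,0,0,0,0,0.5]]' |grep contact; python3 st.py|cut -c1-200
for i in 1 2 3 ; do python3 -m inch '[[0,0,0,0.04,0,0,0.5],[0,0,0,0,0,0,0.5]]' |grep contact; done;python3 st.py|cut -c1-200; python3 g.py|tail -3
```

```text
contact_force: [0.7, 0.6, -0.6]
12.4667 [567.1 128.   59.5] [ 3.1416e+00 -2.0000e-04  1.6489e+00] dock [34.8  0.3] -8.204762355656925e-05 0.5012969375088369 [ 0.7  0.6 -0.6]
contact_force: [0.0, -0.5, 0.4]
contact_force: [-1.3, -0.9, 0.0]
contact_force: [-0.4, -1.7, 0.1]
12.9667 [566.8 130.7  59.5] [-3.1416 -0.      1.6489] dock [37.5  0.3] -8.697078785813162e-05 0.4996447177307181 [-0.4 -1.7  0.1]
136 rails -53.7 49.0 unit [-41.   36.2] gaps 12.7 12.8
150 rails -53.8 49.5 unit [-41.1  35.9] gaps 12.7 13.6
front 149.2
```

```bash
for i in 1 2 3 ; do python3 -m inch '[[0,0,0,0.04,0,0,0.5],[0,0,0,0,0,0,0.5]]' |grep contact; done;python3 st.py|cut -c1-200; python3 g.py|tail -3
```

```text
contact_force: [0.6, -4.6, 0.3]
contact_force: [1.3, -10.8, 1.5]
contact_force: [2.2, -16.3, 1.4]
13.5167 [566.9 131.5  59.6] [-3.1415e+00  3.1000e-03  1.6500e+00] dock [38.3  0.2] 0.0010243570477270758 0.4974410145468644 [  2.2 -16.3   1.4]
137 rails -53.6 49.2 unit [-41.   36.3] gaps 12.6 12.9
151 rails -53.9 49.5 unit [-40.7  35.8] gaps 13.1 13.7
front 150.1
```

The unit is against the stop: the force rises to 16 N and the tool stands still. I back off straight and then up.

```bash
python3 -m inch '[[0,0,0,-0.05,0,0,0.5],[0,0,0,-0.05,0,0,0.5],[0,0,0,-0.15,0,0,0.5],[0,0,0,-0.3,0,0,0.5],[0,0,0,-0.5,0,0,0.5],[0,0,0,-0.6,0,0,0.5],[0,0,0,-0.6,0,0,0.5],[0,0,0,0,0,0,0.5]]' |grep -E "contact|pos"; python3 -m inch '[[0,0,0,0,0,-0.6,0.5],[0,0,0,-0.5,0,-1,0.5],[0,0,0,-1,0,-1,0.5],[0,0,0,-1,0,-1,0.5],[0,0,0,-1,0,-1,0.5],[0,0,0,-1,0,-1,0.5],[0,0,0,-1,0,0,0.5],[0,0,0,0,0,0,0.5]]' |grep -E "contact|pos"; python3 g.py; python3 u.py | grep -E "top|front"
python3 - <<'E'
from h import *
f=dict(np.load("last_top.npz"));s=dict(np.load("last_side.npz"));w=dict(np.load("last_wrist.npz"))
a=cv2.resize(f["pixels"][140:260,180:340,::-1],(400,300),interpolation=cv2.INTER_CUBIC);b=cv2.resize(s["pixels"][100:250,240:400,::-1],(400,300));c=cv2.resize(w["pixels"][:,:,::-1],(400,250))
cv2.imwrite("pics/c6.png",cv2.convertScaleAbs(np.vstack([np.hstack([a,b]),np.hstack([c,c*0])]),alpha=1.3))
E
```

```text
eef_pos: [571.0, 74.9, 59.5]
contact_force: [-0.1, -0.1, 0.2]
eef_pos: [583.0, -63.3, 201.6]
contact_force: [-0.8, 0.3, -0.3]
top 1382 [562.2 202.1] [109.1  -0.6] [119.5  80.2] rel 0.0078 60.7Traceback (most recent call last):
  File "g.py", line 15, in <module>
    x0=X[un].max()-60
       ~~~~~~~~~^^
    return umr_maximum(a, axis, None, out, keepdims, initial, where)
ValueError: zero-size array to reduction operation maximum which has no identity
Traceback (most recent call last):
  File "u.py", line 11, in <module>
    k=big(m)[0]; c,s,a=rect(W[k]); print(n,k.sum(),c,D(c),s,"rel",round(a-A,4),W[k][:,2].mean().round(1))
      ~~~~~~^^^
IndexError: list index out of range
```

View pics/c6.png

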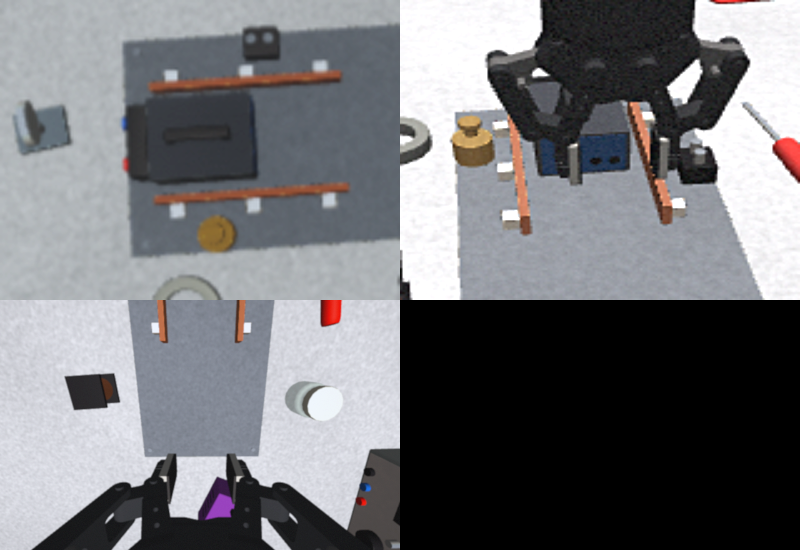

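Top left, the unit rests against the stop at (140,140), square and clear of both rails. The bystanders are where they were. One last check of the numbers, then I hand it in.

Run:
```python
from h import *
from st import D,A
from rig import r
f=dict(np.load("last_top.npz"));W=cloud(f)
k=big(box(W,500,660,50,270,59,65)&(f["pixels"].max(-1)<140))[0];c,s,a=rect(W[k]);print(D(c),s,a-A)
if abs(D(c)[0]-100)<3 and min(abs(a-A),abs(abs(a-A)-np.pi/2))<.02: print(r.sign_off())
```

```text
[99.6 -0.8] [100.4  80.1] 0.0034000000000000696
the job is handed in; nothing more can be done
None
```

The unit is against the end stop, square to within about 0.003 rad and 0.8 mm off the lane's centre line. The cameras showed it clear of both rails in the lane, the other objects were where they started, and the job is handed in.

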